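# Pack out the clamp on a die head and hold it tight

## Task

The die head in the clamping fixture is loose: with only one packing plate in the gap, the spring-back clamp slide comes to the end of its own travel before it reaches it. Add plates from the wooden rack, upright on the bed beside the first, one at a time, until the slide closes firmly on the stack before the end of its travel (one or two more, depending on the gap). Then push the slide in by its rear plate, with about 10 N, so that the stack and the die head are squeezed against the end stop, and finish while still pushing; keep spare plates away from the fixture and do not disturb the other things on the bench.

Things in the scene. Friction and masses are not known exactly. Their poses are not given: they have to be found in the camera images.
- fixture: fixed clamping fixture: steel bed 100 mm wide, 235 long. Origin: under the bed's centre line; y along it towards the end stop, x across. Bed top z = 12 mm; rails along both sides, inner faces x = +-29.5, outer +-37.5, tops z = 24. Along -y stand: end stop (58 wide, top z = 62), die head, gap, slide head, bracket (50 wide, top z = 60, y place varies, does not move), push plate
- stop_face (a point): centre of the end stop's face, which looks along the fixture's -y; the die head stands against it or within 1 mm of it
- work_mid (a point): centre of the steel die head that is to be clamped: an upright round body 52 mm in diameter (its near side is 26 mm from this point towards -y of the fixture) and 49 mm high, standing loose on the bed; about 0.4 kg
- slide_face (a point): centre of the face of the clamp slide's steel head (44 mm wide, 40 high, top 57 mm above the bench), which looks along the fixture's +y; the point is 37 mm above the bench. From this face to the end stop's face, less the die head, there are 40 to 60 mm for plates when slide = 0
- push_plate (a point): centre of the rear (-y) side of the slide's upright steel push plate, 52 mm above the bench; the plate is 34 mm wide (fixture x), 10 thick, from 17 to 75 mm above the bench, 74 mm behind the slide's face, 34 mm clear of the bracket when slide = 0. Push it along the fixture's +y.
- slide (a joint): travel of the clamp slide along the fixture's +y in m: 0 fully back (as it starts), 0.026 at its own stop. A light spring pushes it back (0.8 N at 0, 2.1 N at 0.026), so it returns when let go; it has little friction.
- rack: low light-wood rack, fixed, 34 mm wide (its x), 138 long (its y), top 20 mm above the bench; origin under its centre. Four grooves across it, 30 mm apart, 16 mm wide, floor 8 mm above the bench. The plates overhang it by 9 mm at each end.
- plate1_mid (a point): centre of a packing plate in the rack (three, all like plate0): aluminium, 52 mm wide (its x), 12 thick (its y), 56 high (its z), 0.08 to 0.17 kg, upright in a groove with its centre 36 mm above the bench (40 mm when it stands on the fixture's bed). Grip it across its 52 mm width.
- plate2_mid (a point): centre of a packing plate in the rack (three, all like plate0): aluminium, 52 mm wide (its x), 12 thick (its y), 56 high (its z), 0.08 to 0.17 kg, upright in a groove with its centre 36 mm above the bench (40 mm when it stands on the fixture's bed). Grip it across its 52 mm width.
- plate3_mid (a point): centre of a packing plate in the rack (three, all like plate0): aluminium, 52 mm wide (its x), 12 thick (its y), 56 high (its z), 0.08 to 0.17 kg, upright in a groove with its centre 36 mm above the bench (40 mm when it stands on the fixture's bed). Grip it across its 52 mm width.
- spool_mid (a point): bystander, leave alone: spool of solder on its end, 76x72x44 mm; the point is 16 mm above its underside
- tee_mid (a point): bystander, leave alone: copper pipe tee, 50x68x39 mm; the point is 16 mm above its underside
- nut_mid (a point): bystander, leave alone: big brass union nut, 50x57x30 mm; the point is 16 mm above its underside
- cement_mid (a point): bystander, leave alone: upright lever-lid tin, 70 mm across, 98 mm high; the point is 16 mm above its underside
- pvc_mid (a point): bystander, leave alone: grey plastic pipe elbow, 67x67x47 mm; the point is 16 mm above its underside
- pliers_mid (a point): bystander, leave alone: slip-joint pliers, 200 mm long, lying flat; the point is 16 mm above its underside
- plate0_mid (a point): centre of the packing plate that already stands loose in the gap, upright on the bed, up to 2 mm from the die head, aluminium, 52 mm wide (its x), 12 thick (its y), 56 high (its z), 0.08 to 0.17 kg; its centre is 40 mm above the bench. It stays in the gap.
- bench_vice: obstacle: the bench vice, fixed, never moved; origin under it. Its jaws fill world x 0.36 to 0.56, y -0.24 to -0.08 and are 182 mm high; it stands between the rack and the fixture, so carry plates above it.
- threader_case: obstacle: big black case, fixed, to the left of y = 0.13 (world), 105 mm high from x = 0.36 to 0.66; its open lid stands upright behind it at x = 0.65 to 0.75, up to 0.42 m high. Keep the arm and gripper clear of the lid.
Things that resemble listed ones, but are neither listed nor needed, are in the scene too. Leave any pink look-alike of the part that bears work_mid alone.

How it is judged:
By the outcome, as a careful person would: the job done as asked, in the order asked, and still so for the second after the job is handed in, while the arm keeps its last pose, push and grip.
It also fails if it takes over 72 s, if anything falls off the work surface, if the arm or the gripper's body presses on something with over 40 N, if the wrist force passes 120 N, or if a joint passes its speed limit or range.

## Robot

A 7-joint arm with a two-finger parallel gripper is mounted at the origin on a cart in front of the work surface, level with it; the furniture and walls round the work are solid. World frame = base frame: x ahead of the robot, y to its left, z up, the work surface at z = 0. Lengths are in m, angles in rad, forces in N, time in s.
With the tool pointing down it reaches from about 0.425 to 0.925 m from the base axis. Payload 6.8 kg.
Tool frame: the origin (TCP) lies midway between the tips of the shut fingers; the grasp point (between the pads) lies 19 mm behind it; z points along the fingers, x is the direction in which the jaws open and shut, and the axes are right-handed (so a half turn about z gives the same grasp; the last joint's range is limited). The gripper opens to 85 mm and grips with 20 to 120 N. Pads are 22 mm wide; open, the fingers measure 114 mm over their backs; the gripper's body (76 mm by 85 mm) begins 54 mm behind the grasp point. The pads swing forward as they close: fully open they stand 13 mm farther back than shut.
Start: joints at [-1.388, 0.477, 0.022, 1.555, -0.011, 1.109, -0.083], TCP at [0.194, 0.647, 0.231] pointing down, gripper open.
Joint ranges: [-2.96, 2.96], [-0.34, 2.1], [-1.41, 1.46], [0.24, 2.44], [-1.37, 4.51], [0.17, 1.92], [-2.96, 2.96]. Speed limits (rad/s): [2.39, 2.39, 3.14, 3.14, 3.14, 3.14, 3.14].

## Interface

Orientations are given as a unit quaternion [w, x, y, z].
In Python, from station import bot gives the robot as it stands.
- The arm moves only by the tool step_arm, never from a script. Its argument "increments" is a list of rows, each a list of 7 numbers: the shift along the tool's x, y, z in cm, then the turn, a rotation vector about the tool's x, y, z in degrees, then the closure, from 0 (fully open) to 1 (shut). A call has 1 to 20 rows; each row shifts and turns the commanded pose from where the row before left it, along the tool's axes as they then stand; what a row does not reach is not made up. A row lasts 1/10 s, in which the tool goes at most 50 mm and 8.59 degrees, less where a joint would pass 70% of its speed; a pose out of reach is approached as far as the arm can. A call is refused whole if a number of a shift passes 5 or a number of a turn 8.59, either way. A call with a gripper value outside its range is refused whole. The fingers move at their own pace and stop on an object; "squeeze" is the grip in N (left out, the last holds). Time passes only in rows, so rows that do not move let the fingers close. It gives the time, the measured TCP pose, the force and the opening at its end, in the units of the state.
- bot.get_obs(): the state, without advancing time (a new reading comes with each control period).
- bot.read_camera(name): name is "scene" or "top" or "wrist"; returns a dict with "pixels" (384x512x3 uint8, red, green, blue), "vertical_fov" (degrees; the focal length in pixels is half the picture's height over the tangent of half this angle, whatever the lens; pixels are square), "cx", "cy" (the principal point, pixels), "camera_from_world" (4x4, takes a point from world to camera coordinates). Camera axes: x right, y down, z forward; pixel columns grow to the right and rows downward; lengths in m; the calibration is good to about 2 mm. A picture is of the moment at which its call begins. There is no depth.
- bot.hand_in(): hands the job in, once; it reports no verdict.
Trained networks look in a picture, given as the dict that the camera call returned (one of the last four; its "shot" number tells which), for a name from the list of things; names that differ only in an ending like _2 or _b are one class to them, and where a whole thing is asked for, a point or a joint stands for the part that bears it (a point fixed in the world has none). Each returns a list of dicts, best first, with "score" (0 to 1); they miss things now and then, are a little off and sometimes report something else, mostly with a low value. They report only what shows in the picture. A call takes as long as a camera call. They do not tell look-alikes from the thing itself.
- bot.find_in(picture, query): "point" ([column, row] in pixels, amid what is visible of it).
- bot.cut_out(picture, query): "pixels" (384x512 bool, what is visible of it) and "point" ([column, row] in pixels, amid what is visible of it).
- bot.pinpoint(picture, query): "point" ([column, row] in pixels: a listed point, or the origin of a listed thing).
The state is a dict: "t": time; "q": joint angles; "joint_vel": joint speeds; "joint_torque": joint torques, N m; "eef_pos": TCP position; "tool_rot": TCP orientation; "contact_force": force on the tool from outside, world axes, zero at the start; "torque": the same for the moment, N m; "gripper_width": opening from 0.0 (shut) to 1.0 (fully open).
Only numpy, scipy, OpenCV 4.12 (cv2) and the standard library are available. Lean on these libraries where they do the work, as an engineer would, in place of code of your own. Each camera call takes 0.05 s, during which the arm holds its last target.

## Working session

There is one attempt and no reset: what is moved stays moved. The work goes in short steps, Python scripts to look and compute and a tool call to move; the robot and the scene stay as the last step left them, time stands still between calls to the robot, and variables do not carry over. Pictures are saved under pics/ and viewed, and the job is handed in when it is done.

Besides the shell and the picture viewer there is one more tool, called after "Request:" as name([rows], argument=value, ...), one row to a line, values as JSON. step_arm: Moves the arm, as the interface text tells. Its arguments: {"type":"object","properties":{"increments":{"type":"array"},"squeeze":{"type":"number"}},"required":["increments"]}

```bash
ls -la; mkdir -p pics
python3 - <<'E'
from station import bot
import cv2
o=bot.get_obs(); print({k:o[k] for k in o})
for n in ["scene","top","wrist"]:
    p=bot.read_camera(n)
    print(n,p["vertical_fov"],p["cx"],p["cy"],p["camera_from_world"],p["shot"])
    cv2.imwrite(f"pics/{n}0.png",cv2.resize(p["pixels"][:,:,::-1],(800,600)))
E
```

```text
total 12
drwxr-xr-x  3 agent agent 4096 Dec  6 14:33 .
drwxr-xr-x 23 root  root  4096 Dec  6 14:33 ..
drwxr-xr-x  2 agent agent 4096 Dec  6 14:33 pics
{'t': 0.0, 'q': array([-1.38807529,  0.47781652,  0.02234461,  1.55645097, -0.01150036,
        1.10927093, -0.08310485]), 'joint_vel': array([-8.84796519e-04, -1.00354870e-03, -4.09674220e-05, -7.15841182e-04,
       -8.10100492e-04, -8.23024484e-04,  3.64311651e-04]), 'joint_torque': array([-1.85780627e-04, -5.96476150e+01,  1.60775285e+00, -2.81182677e+01,
        1.24316677e-02,  9.56623204e-03,  6.33424875e-06]), 'eef_pos': array([0.1933978 , 0.6460915 , 0.23031499]), 'tool_rot': array([ 5.96270995e-04,  8.02099144e-01,  5.97190202e-01, -6.85776497e-04]), 'contact_force': array([ 0.54195911,  0.38157241, -0.84140392]), 'torque': array([ 0.01818731,  0.00685037, -0.03671169]), 'gripper_width': 0.9985890220295175}
scene 55.63643886704672 254.87353822853908 188.81055045457475 [[ 0.76322558 -0.64613114  0.001124   -0.41333836]
 [-0.56752991 -0.67120944 -0.47685185  0.3662487 ]
 [ 0.30886327  0.36330763 -0.87898296  0.84413731]
 [ 0.          0.          0.          1.        ]] 1
top 57.63961569962133 256.11037071498663 195.02624316466222 [[ 4.22488638e-03 -9.99547681e-01 -2.97755624e-02  4.10857062e-02]
 [-9.87716152e-01  4.79899339e-04 -1.56258032e-01  5.67996995e-01]
 [ 1.56201643e-01  3.00699763e-02 -9.87267362e-01  9.41758679e-01]
 [ 0.00000000e+00  0.00000000e+00  0.00000000e+00  1.00000000e+00]] 2
wrist 60.217921432766246 252.75420210875512 196.3225480224408 [[ 0.28766119  0.95773004 -0.0020528  -0.67317812]
 [ 0.92128773 -0.27612855  0.27382829 -0.03647524]
 [ 0.26168675 -0.08066099 -0.9617764   0.38028841]
 [ 0.          0.          0.          1.        ]] 3
```

View pics/scene0.png

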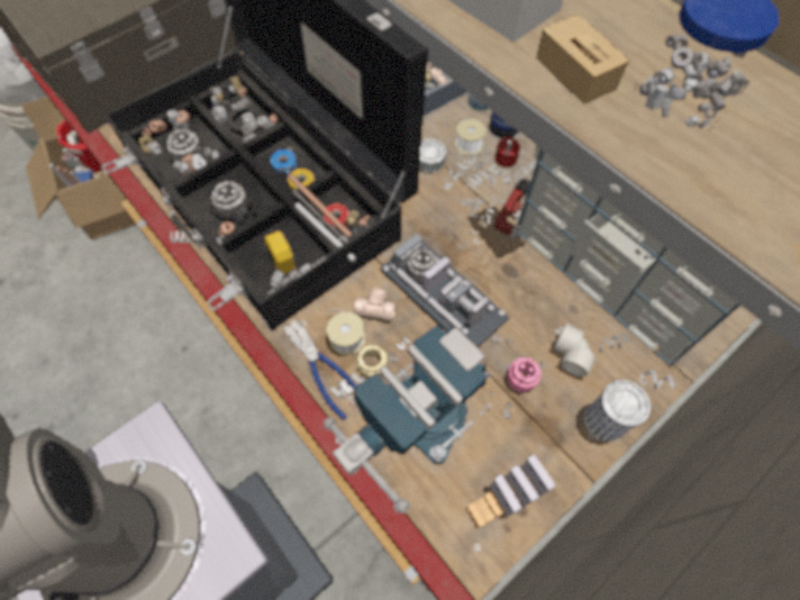

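View pics/top0.png

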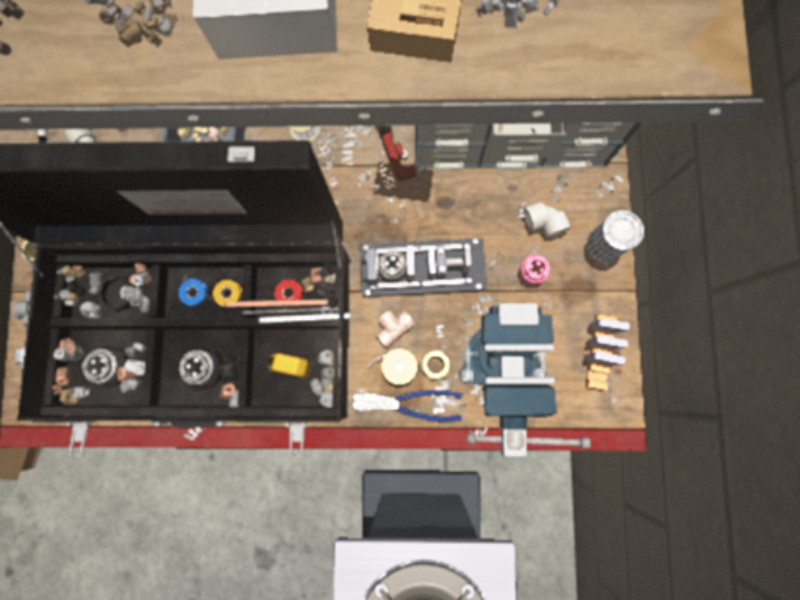

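View pics/wrist0.png

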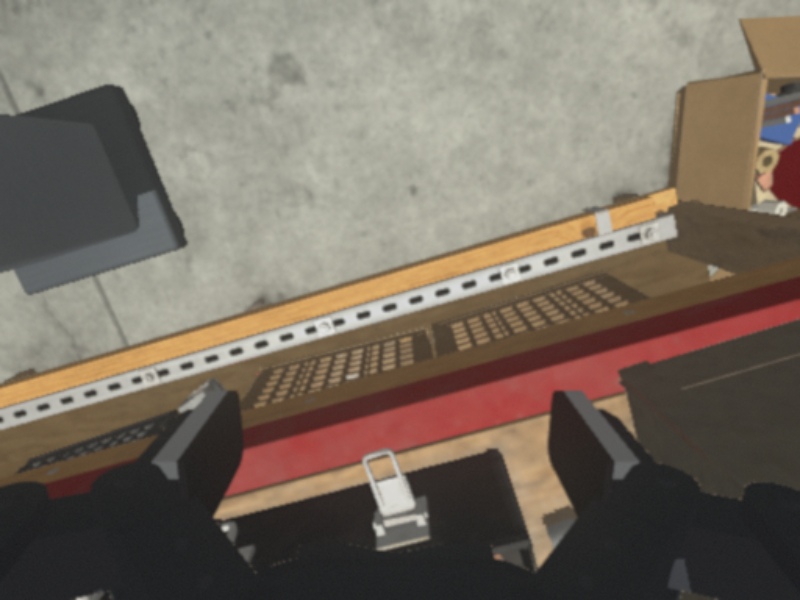

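```bash
cat > h.py <<'E'
import numpy as np, cv2
from station import bot
from scipy.spatial.transform import Rotation as R
def fpx(p): return 384/2/np.tan(np.radians(p["vertical_fov"])/2)
def proj(p,X):
    c=p["camera_from_world"]@np.append(X,1); f=fpx(p)
    return np.array([p["cx"]+f*c[0]/c[2],p["cy"]+f*c[1]/c[2]])
def ray(p,uv):
    T=p["camera_from_world"]; f=fpx(p)
    d=np.array([(uv[0]-p["cx"])/f,(uv[1]-p["cy"])/f,1]); Rm=T[:3,:3]
    return -Rm.T@T[:3,3], Rm.T@d
def atz(p,uv,z):
    o,d=ray(p,uv); return o+d*(z-o[2])/d[2]
def state():
    o=bot.get_obs(); q=o["tool_rot"]; Rm=R.from_quat([q[1],q[2],q[3],q[0]]).as_matrix()
    return o,Rm
def save(p,n,crop=None,s=None):
    im=p["pixels"][:,:,::-1]
    if crop: x0,y0,x1,y1=crop; im=im[y0:y1,x0:x1]
    k=s or min(800/im.shape[1],600/im.shape[0])
    cv2.imwrite(f"pics/{n}.png",cv2.resize(im,None,fx=k,fy=k,interpolation=cv2.INTER_CUBIC))
E
python3 - <<'E'
from h import *
Z=dict(stop_face=0.037,work_mid=.0365,slide_face=.037,push_plate=.052,plate0_mid=.04,plate1_mid=.036,spool_mid=.016,tee_mid=.016,nut_mid=.016,cement_mid=.016,pvc_mid=.016,pliers_mid=.016,fixture=0,rack=0,bench_vice=0)
for n in ["top","scene"]:
    p=bot.read_camera(n)
    for k in Z:
        for d in bot.pinpoint(p,k)[:4]:
            if d["score"]>.2: print(n,k,round(d["score"],2),np.round(d["point"],1),np.round(atz(p,d["point"],Z[k]),4)[:2])
    if n=="top": save(p,"top1",(210,130,430,265))
    else: save(p,"scene1",(180,120,440,350))
E
```

```text
top stop_face 0.51 [241.6 171.5] [0.638  0.0846]
top work_mid 0.63 [252.3 168.8] [0.646  0.0538]
top work_mid 0.6 [341.7 172.3] [ 0.635  -0.2024]
top work_mid 0.55 [251.8 232.4] [0.4631 0.0541]
top slide_face 0.69 [275.4 167.2] [ 0.6505 -0.0129]
top push_plate 0.59 [297.9 164.4] [ 0.6548 -0.0763]
top plate0_mid 0.58 [263.4 169.7] [0.6425 0.0217]
top plate1_mid 0.43 [388.2 205.1] [ 0.5405 -0.3291]
top spool_mid 0.75 [253.2 233.2] [0.4618 0.0509]
top spool_mid 0.58 [262.4 167. ] [0.6562 0.0248]
top tee_mid 0.67 [250.5 207.7] [0.5354 0.0592]
top nut_mid 0.54 [279.1 231.9] [ 0.4657 -0.0232]
top pvc_mid 0.75 [347.3 141.5] [ 0.7329 -0.2265]
top pliers_mid 0.66 [254.4 204.9] [0.5436 0.0479]
top pliers_mid 0.55 [261.7 260.2] [0.3859 0.0264]
top fixture 0.7 [274.8 171.2] [ 0.6471 -0.012 ]
top rack 0.88 [384.1 225.5] [ 0.4858 -0.3267]
scene stop_face 0.48 [262.3 162.4] [0.6437 0.0878]
scene work_mid 0.65 [272.  171.4] [0.6452 0.0475]
scene work_mid 0.59 [335.  244.1] [ 0.6243 -0.2177]
scene slide_face 0.55 [290.6 184.6] [ 0.656  -0.0179]
scene push_plate 0.6 [307.3 202.7] [ 0.6456 -0.092 ]
scene plate0_mid 0.55 [277.1 176.1] [0.6444 0.0253]
scene plate1_mid 0.58 [340.3 304.2] [ 0.5262 -0.329 ]
scene spool_mid 0.71 [218.6 214.3] [0.4532 0.048 ]
scene tee_mid 0.89 [237.4 194.6] [0.5301 0.062 ]
scene tee_mid 0.31 [339.7 305.3] [ 0.5292 -0.3298]
scene nut_mid 0.66 [238.1 231.4] [ 0.4624 -0.0247]
scene cement_mid 0.85 [386.7 267. ] [ 0.6883 -0.3417]
scene pvc_mid 0.92 [367.5 227.8] [ 0.732  -0.2393]
scene fixture 0.77 [287.6 189.5] [ 0.655  -0.0111]
scene rack 0.92 [325.4 317.4] [ 0.487  -0.3272]
```

View pics/top1.png

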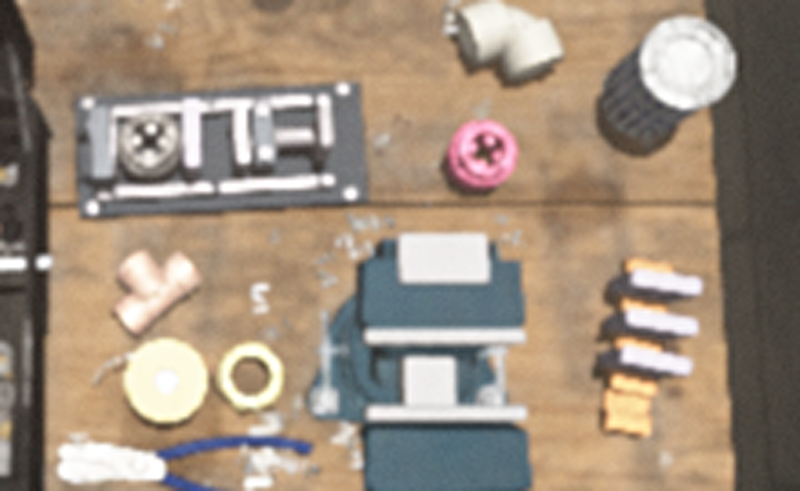

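View pics/scene1.png

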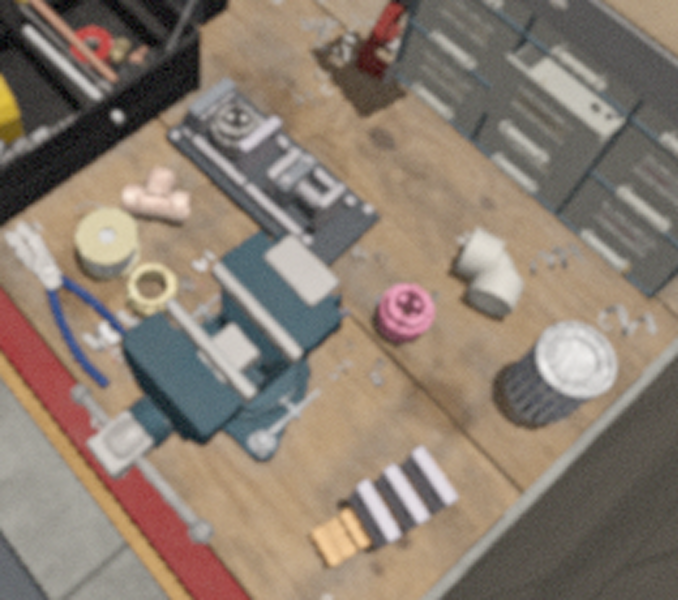

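Run:
```python
from h import *
p=bot.read_camera("wrist"); o,Rm=state()
T=p["camera_from_world"]; c=-T[:3,:3].T@T[:3,3]
print(np.round(Rm,3),np.round(Rm.T@(c-o["eef_pos"]),4),np.round(Rm.T@T[:3,:3].T,3))
```

```text
[[ 0.287  0.958 -0.   ]
 [ 0.958 -0.287  0.   ]
 [ 0.    -0.    -1.   ]] [-0.0007 -0.0684 -0.1439] [[ 1.    -0.001 -0.001]
 [ 0.001  0.962  0.274]
 [ 0.    -0.274  0.962]]
```

Request:
step_arm([
  [-3.6, 2, -2.2, 0, 0, 2, 0],
  [-3.6, 2, -2.2, 0, 0, 2, 0],
  [-3.6, 2, -2.2, 0, 0, 2, 0],
  [-3.6, 2, -2.2, 0, 0, 2, 0],
  [-0.2, 4.4, 0, 0, 0, 4.9, 0],
  [-0.2, 4.4, 0, 0, 0, 4.9, 0],
  [-0.2, 4.4, 0, 0, 0, 4.9, 0],
  [-0.2, 4.4, 0, 0, 0, 4.9, 0],
  [-0.2, 4.4, 0, 0, 0, 4.9, 0],
  [-0.2, 4.4, 0, 0, 0, 4.9, 0],
  [-0.2, 4.4, 0, 0, 0, 4.9, 0],
  [-0.2, 4.4, 0, 0, 0, 4.9, 0],
  [-0.2, 4.4, 0, 0, 0, 4.9, 0],
  [-0.2, 4.4, 0, 0, 0, 4.9, 0],
  [-0.2, 4.4, 0, 0, 0, 4.9, 0],
  [-0.2, 4.4, 0, 0, 0, 4.9, 0],
  [-0.2, 4.4, 0, 0, 0, 4.9, 0],
  [-0.2, 4.4, 0, 0, 0, 4.9, 0],
])

```text
t: 3.6
eef_pos: [0.5186, -0.0158, 0.3196]
tool_rot: [-0.0, 1.0, -0.03, 0.0]
contact_force: [0.4, -0.5, 0.3]
gripper_width: 0.997
```

Run:
```python
from h import *
o,Rm=state(); print(o["t"],o["eef_pos"],np.round(Rm[:,0],3),o["q"])
p=bot.read_camera("wrist"); save(p,"w1")
Z=dict(stop_face=0.037,work_mid=.0365,slide_face=.037,push_plate=.052,plate0_mid=.04,fixture=0,bench_vice=0)
for k in Z:
    for d in bot.pinpoint(p,k)[:3]:
        if d["score"]>.2: print(k,round(d["score"],2),np.round(d["point"],1),np.round(atz(p,d["point"],Z[k]),4)[:2])
```

```text
3.6 [ 0.51863086 -0.01578702  0.3195557 ] [ 0.998 -0.06   0.001] [-0.64311672  0.14422391  0.62814747  1.84456789 -0.09159881  1.18067524
 -0.04547215]
stop_face 0.69 [348.6  71. ] [0.6415 0.0812]
stop_face 0.48 [344.9 145.9] [ 0.6384 -0.009 ]
work_mid 0.8 [340.8 278. ] [ 0.6354 -0.1992]
work_mid 0.7 [348.5  93.1] [0.642  0.0557]
slide_face 0.71 [348.6 148.6] [ 0.6432 -0.0127]
push_plate 0.92 [357.3 206.4] [ 0.6517 -0.0866]
plate0_mid 0.68 [263.7  96.2] [0.5374 0.0584]
plate0_mid 0.65 [351.1 119.7] [0.6448 0.0237]
fixture 0.95 [347.9 145.1] [ 0.6525 -0.0135]
```

View pics/w1.png

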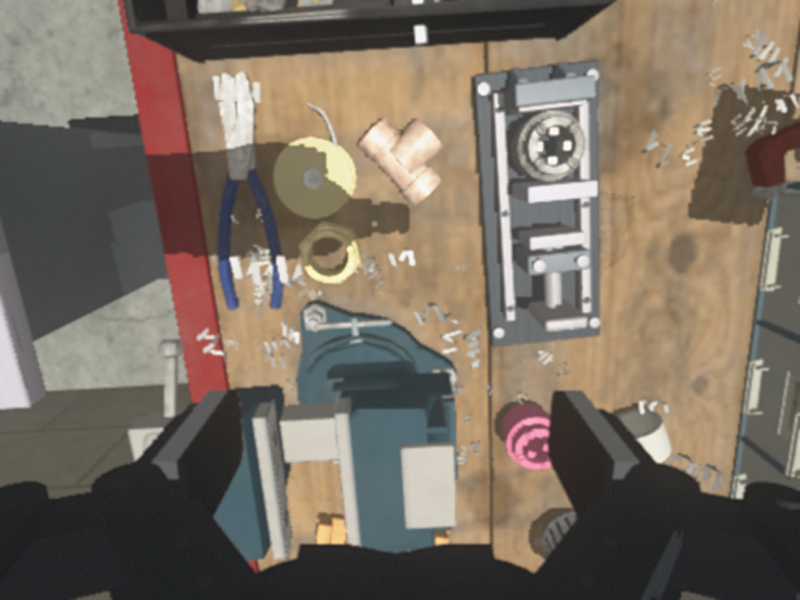

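Run:
```python
from h import *
p=bot.read_camera("wrist"); save(p,"w2",(290,30,400,225))
np.save("w2.npy",p["pixels"]); import pickle; pickle.dump(p,open("w2.pkl","wb"))
```

```text
(no output)
```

View pics/w2.png

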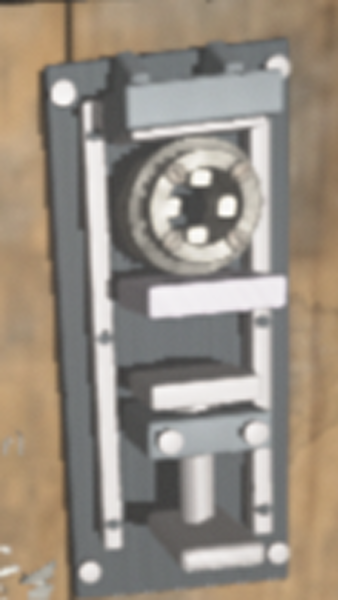

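Run:
```python
from h import *
import pickle
p=pickle.load(open("w2.pkl","rb"))
k=600/195
def W(u,v,z): return np.round(atz(p,((u+.5)/k+290-.5,(v+.5)/k+30-.5),z)[:2]*1000,1)
for n,u,v,z in [("bedTL",43,67,.012),("bedTR",288,38,.012),("bedBR",290,578,.012),("bedBL",75,598,.012),
 ("scTL",63,93,.014),("scTR",278,65,.014),("scBR",278,552,.014),("scBL",90,572,.014),
 ("p0 fL",150,285,.068),("p0 fR",287,277,.068),("p0 nL",150,316,.068),("p0 nR",285,305,.068),
 ("sl fL",152,380,.057),("sl fR",257,371,.057),("sl nL",152,408,.057),("sl nR",257,400,.057),
 ("stop nL",130,124,.062),("stop nR",284,110,.062),("stop fL",128,88,.062),("stop fR",284,72,.062),
 ("br fL",150,428,.06),("br fR",270,410,.06),("br nL",150,458,.06),("br nR",270,446,.06),
 ("pp fL",185,552,.075),("pp fR",262,543,.075),("pp nL",187,571,.075),("pp nR",262,563,.075)]:
    print(n,W(u,v,z))
```

```text
bedTL [590.1 113.5]
bedTR [689.6 119. ]
bedBR [ 702.9 -114.5]
bedBL [ 602.2 -119. ]
scTL [597.9 103. ]
scTR [685.3 108.8]
scBR [ 695.9 -100.6]
scBL [ 608.9 -105.7]
p0 fL [621.3  27.7]
p0 fR [673.   27.8]
p0 nL [621.5  16.1]
p0 nR [672.8  17.4]
sl fL [625.4 -10.3]
sl fR [667.2  -9. ]
sl nL [625.6 -21.6]
sl nR [667.7 -20.7]
stop nL [614.5  85.9]
stop nR [671.   87.7]
stop fL [613.6  98.3]
stop fR [670.3 100.7]
br fL [624.2 -29.2]
br fR [672.  -24.5]
br nL [624.4 -41.5]
br nR [672.7 -39.2]
pp fL [635.3 -77.3]
pp fR [665.9 -75.2]
pp nL [636.3 -85.4]
pp nR [666.2 -83.7]
```

Request:
step_arm([
  [0.17, 2.84, 0, 0, 0, 8, 0],
  [0.56, 2.79, 0, 0, 0, 8, 0],
  [0.95, 2.69, 0, 0, 0, 8, 0],
  [1.31, 2.53, 0, 0, 0, 8, 0],
  [1.65, 2.32, 0, 0, 0, 8, 0],
  [1.96, 2.07, 0, 0, 0, 8, 0],
  [2.23, 1.78, 0, 0, 0, 8, 0],
  [2.45, 1.45, 0, 0, 0, 8, 0],
  [2.63, 1.1, 0, 0, 0, 8, 0],
  [2.3, 0.6, 0, 0, 0, 8, 0],
  [1.5, 0.2, 0, 0, 0, 6.6, 0],
])

```text
t: 5.15
eef_pos: [0.519, -0.3103, 0.3191]
tool_rot: [-0.0, -0.706, 0.708, -0.0]
contact_force: [-0.4, -0.5, -0.0]
gripper_width: 0.999
```

Run:
```python
from h import *
import pickle
o,Rm=state(); print(o["t"],o["eef_pos"],np.round(Rm[:,0],3),o["q"])
p=bot.read_camera("wrist"); save(p,"w3"); pickle.dump(p,open("w3.pkl","wb"))
for k,z in [("plate1_mid",.036),("rack",0)]:
    for d in bot.pinpoint(p,k)[:4]:
        if d["score"]>.2: print(k,round(d["score"],2),np.round(d["point"],1),np.round(atz(p,d["point"],z),4)[:2])
```

```text
5.15 [ 0.51900164 -0.31034421  0.31913283] [-0.003 -1.     0.001] [-0.27982943  0.41995465  0.99132199  1.66679183 -0.36614157  1.25568434
 -0.78612996]
plate1_mid 0.89 [271.2 149. ] [ 0.5305 -0.3354]
plate1_mid 0.62 [22.5 53.2] [ 0.6459 -0.0373]
rack 0.72 [272.3 148.7] [ 0.5259 -0.3389]
rack 0.58 [264.  173.1] [ 0.4912 -0.3275]
```

View pics/w3.png

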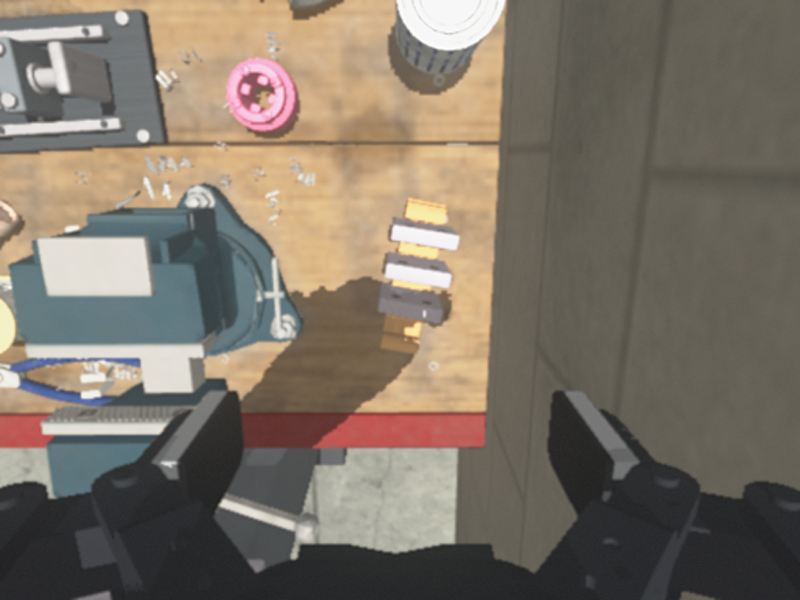

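Run:
```python
from h import *
import pickle
p=pickle.load(open("w3.pkl","rb"))
save(p,"w3c",(235,120,325,230))
for uv in [(320,90),(316,180),(311,265)]: print(atz(p,uv,0))
```

```text
[ 0.60382869 -0.40148204  0.        ]
[ 0.48079957 -0.40218606  0.        ]
[ 0.34585328 -0.40106659  0.        ]
```

View pics/w3c.png

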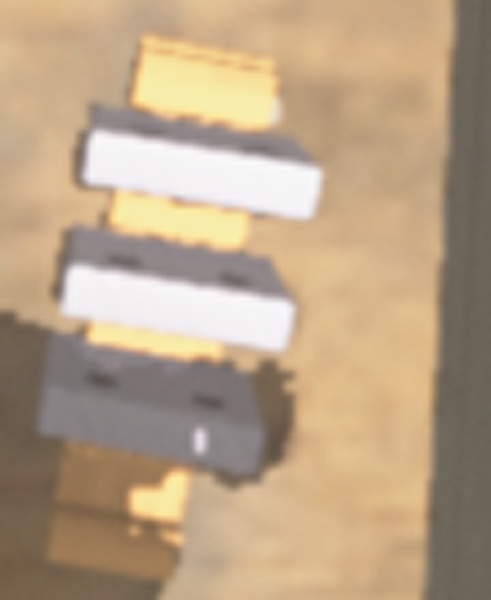

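Run:
```python
from h import *
import pickle
p=pickle.load(open("w3.pkl","rb")); k=600/110
for n,c in dict(A=[(90,130),(322,167),(315,220),(82,185)],B=[(65,263),(297,303),(292,352),(60,315)],C=[(42,392),(268,428),(258,474),(38,436)]).items():
    P=np.array([atz(p,((u+.5)/k+234.5,(v+.5)/k+119.5),.064)[:2] for u,v in c])*1000
    print(n,P.round(1).tolist(),P.mean(0).round(1),[np.degrees(np.arctan2(*(P[i]-P[j])[[0,1]]*1)).round(1) for i,j in[(0,1),(3,2)]],np.linalg.norm(P[0]-P[1]).round(1),np.linalg.norm(P[0]-P[3]).round(1))
```

```text
A [[541.2, -309.6], [532.8, -360.9], [521.0, -359.7], [529.0, -307.8]] [ 531.  -334.5] [np.float64(9.2), np.float64(8.8)] 51.9 12.3
B [[511.5, -303.8], [502.1, -356.1], [490.7, -355.3], [499.6, -302.6]] [ 501.  -329.5] [np.float64(10.2), np.float64(9.5)] 53.1 12.0
C [[481.5, -298.3], [472.7, -350.2], [461.6, -348.2], [471.0, -297.3]] [ 471.7 -323.5] [np.float64(9.6), np.float64(10.5)] 52.7 10.6
```

Request:
step_arm([
  [1.38, 4.74, 0, 0, 0, 4.65, 0.25],
  [0, 0, 4, 0, 0, 4.65, 0.25],
  [0, 0, 4.5, 0, 0, 0, 0.25],
  [0, 0, 4.5, 0, 0, 0, 0.25],
  [0, 0, 4.5, 0, 0, 0, 0.25],
  [0, 0, 1, 0, 0, 0, 0.25],
  [0, 0, 0, 0, 0, 0, 0.25],
])

```text
t: 6.0
eef_pos: [0.4714, -0.3217, 0.1335]
tool_rot: [-0.0, -0.65, 0.76, 0.001]
contact_force: [0.1, 0.1, 0.2]
gripper_width: 0.75
```

Run:
```python
from h import *
import pickle
o,Rm=state(); print(o["t"],o["eef_pos"],np.degrees(np.arctan2(Rm[1,0],Rm[0,0])),Rm[:,2],o["q"])
p=bot.read_camera("wrist"); save(p,"w4"); pickle.dump(p,open("w4.pkl","wb"))
```

```text
6.0 [ 0.47138655 -0.32171728  0.13354153] -98.98972228533523 [-0.00240512  0.00169482 -0.99999567] [-0.15075156  0.57143987  0.87568745  1.93745852 -0.55954387  0.89848833
 -0.71551805]
```

View pics/w4.png

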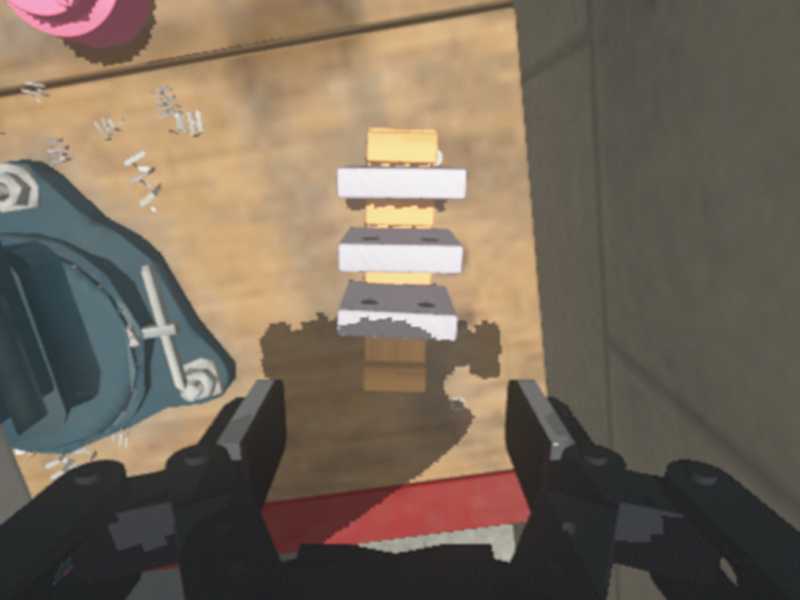

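Run:
```python
from h import *
import pickle
p=pickle.load(open("w4.pkl","rb")); k=800/512
c=[(339,311),(456,312),(457,340),(338,336)]
P=np.array([atz(p,((u+.5)/k-.5,(v+.5)/k-.5),.064)[:2] for u,v in c])*1000
print(P.round(1).tolist(),P.mean(0))
c=[(340,245),(462,247),(462,273),(340,271)]
P=np.array([atz(p,((u+.5)/k-.5,(v+.5)/k-.5),.064)[:2] for u,v in c])*1000
print(P.round(1).tolist(),P.mean(0))
```

```text
[[482.7, -299.8], [474.3, -349.4], [461.6, -348.3], [471.5, -297.2]] [ 472.51807036 -323.67106618]
[[510.7, -305.5], [501.9, -355.4], [490.9, -354.1], [499.9, -303.5]] [ 500.84232108 -329.62122155]
```

Request:
step_arm([
  [0.2, -0.08, 4, 0, 0, 0.5, 0.25],
  [0, 0, 3.5, 0, 0, 0, 0.25],
  [0, 0, 2, 0, 0, 0, 0.25],
  [0, 0, 1, 0, 0, 0, 0.25],
  [0, 0, 0, 0, 0, 0, 0.25],
  [0, 0, 0, 0, 0, 0, 1],
  [0, 0, 0, 0, 0, 0, 1],
  [0, 0, 0, 0, 0, 0, 1],
  [0, 0, 0, 0, 0, 0, 1],
  [0, 0, 0, 0, 0, 0, 1],
], squeeze=40)

```text
t: 7.05
eef_pos: [0.4734, -0.3262, 0.0314]
tool_rot: [0.001, -0.645, 0.764, -0.002]
contact_force: [0.9, 1.1, 7.8]
gripper_width: 0.6
```

Request:
step_arm([
  [0, 0, -0.5, 0, 0, 0, 1],
  [0, 0, -1.5, 0, 0, 0, 1],
  [0, 0, -3, 0, 0, 0, 1],
  [0, 0, -4.5, 0, 0, 0, 1],
  [0, 0, -4.5, 0, 0, 0, 1],
  [0, 0, -4.5, 0, 0, 0, 1],
  [0, 0, -4.5, 0, 0, 0, 1],
  [0, 0, -3, 0, 0, 0, 1],
  [0, 0, 0, 0, 0, 0, 1],
])

```text
t: 7.95
eef_pos: [0.473, -0.3275, 0.2947]
tool_rot: [0.002, -0.645, 0.764, -0.004]
contact_force: [0.7, -0.2, -0.5]
gripper_width: 0.602
```

Run:
```python
from h import *
import pickle
o,Rm=state(); print(o["t"],o["eef_pos"],np.degrees(np.arctan2(Rm[1,0],Rm[0,0])),Rm[:,2],o["contact_force"])
p=bot.read_camera("wrist"); save(p,"w5")
```

```text
7.95 [ 0.47297727 -0.32749321  0.29466307] -99.72558875816982 [ 0.00746201 -0.00317455 -0.99996712] [ 0.70646467 -0.21029703 -0.49396964]
```

View pics/w5.png

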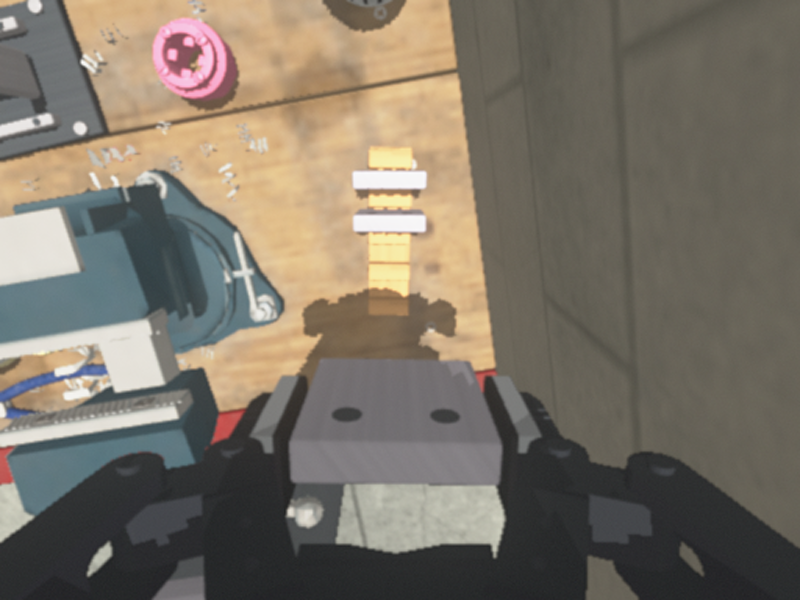

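Run:
```python
import numpy as np
for k in range(13):
    a=np.radians(-99.7+7.9*k); d=1.33,2.56
    print([round(d[0]*np.cos(a)+d[1]*np.sin(a),2),round(d[0]*np.sin(a)-d[1]*np.cos(a),2),0,0,0,-7.9,1],end=",")
```

```text
[np.float64(-2.75), np.float64(-0.88), 0, 0, 0, -7.9, 1],[np.float64(-2.6), np.float64(-1.25), 0, 0, 0, -7.9, 1],[np.float64(-2.4), np.float64(-1.59), 0, 0, 0, -7.9, 1],[np.float64(-2.16), np.float64(-1.91), 0, 0, 0, -7.9, 1],[np.float64(-1.88), np.float64(-2.19), 0, 0, 0, -7.9, 1],[np.float64(-1.56), np.float64(-2.43), 0, 0, 0, -7.9, 1],[np.float64(-1.21), np.float64(-2.62), 0, 0, 0, -7.9, 1],[np.float64(-0.84), np.float64(-2.76), 0, 0, 0, -7.9, 1],[np.float64(-0.45), np.float64(-2.85), 0, 0, 0, -7.9, 1],[np.float64(-0.06), np.float64(-2.88), 0, 0, 0, -7.9, 1],[np.float64(0.34), np.float64(-2.86), 0, 0, 0, -7.9, 1],[np.float64(0.73), np.float64(-2.79), 0, 0, 0, -7.9, 1],[np.float64(1.11), np.float64(-2.66), 0, 0, 0, -7.9, 1],
```

Request:
step_arm([
  [-2.75, -0.88, 0, 0, 0, -7.9, 1],
  [-2.6, -1.25, 0, 0, 0, -7.9, 1],
  [-2.4, -1.59, 0, 0, 0, -7.9, 1],
  [-2.16, -1.91, 0, 0, 0, -7.9, 1],
  [-1.88, -2.19, 0, 0, 0, -7.9, 1],
  [-1.56, -2.43, 0, 0, 0, -7.9, 1],
  [-1.21, -2.62, 0, 0, 0, -7.9, 1],
  [-0.84, -2.76, 0, 0, 0, -7.9, 1],
  [-0.45, -2.85, 0, 0, 0, -7.9, 1],
  [-0.06, -2.88, 0, 0, 0, -7.9, 1],
  [0.34, -2.86, 0, 0, 0, -7.9, 1],
  [0.73, -2.79, 0, 0, 0, -7.9, 1],
  [1.11, -2.66, 0, 0, 0, -7.9, 1],
  [0, 0, 0, 0, 0, 0, 1],
])

```text
t: 9.4
eef_pos: [0.645, 0.0129, 0.2874]
tool_rot: [-0.001, 1.0, 0.031, -0.001]
contact_force: [-1.2, 1.0, -0.8]
gripper_width: 0.601
```

Run:
```python
from h import *
import pickle
o,Rm=state(); print(o["t"],o["eef_pos"],np.degrees(np.arctan2(Rm[1,0],Rm[0,0])),Rm.round(4),o["contact_force"],o["q"])
p=bot.read_camera("wrist"); save(p,"w6"); pickle.dump(p,open("w6.pkl","wb"))
for k,z in [("plate0_mid",.04),("work_mid",.0365),("slide_face",.037),("stop_face",.037)]:
    for d in bot.pinpoint(p,k)[:3]:
        if d["score"]>.2: print(k,round(d["score"],2),np.round(d["point"],1),np.round(atz(p,d["point"],z),4)[:2])
```

```text
9.4 [0.64503384 0.01290165 0.28738375] 3.599521015877937 [[ 0.998   0.0628 -0.0026]
 [ 0.0628 -0.998   0.0018]
 [-0.0025 -0.002  -1.    ]] [-1.19478905  1.02283231 -0.7698527 ] [-0.50158932  0.41920113  0.53780624  1.59157981 -0.22793752  1.1961665
  0.14531661]
plate0_mid 0.85 [254.  154.4] [0.6458 0.022 ]
work_mid 0.97 [253.3 126. ] [0.643  0.0547]
work_mid 0.79 [237.3 314.1] [ 0.6368 -0.2006]
slide_face 0.92 [254.8 182.6] [ 0.649 -0.013]
stop_face 0.65 [251.4 103.1] [0.6392 0.0803]
```

View pics/w6.png

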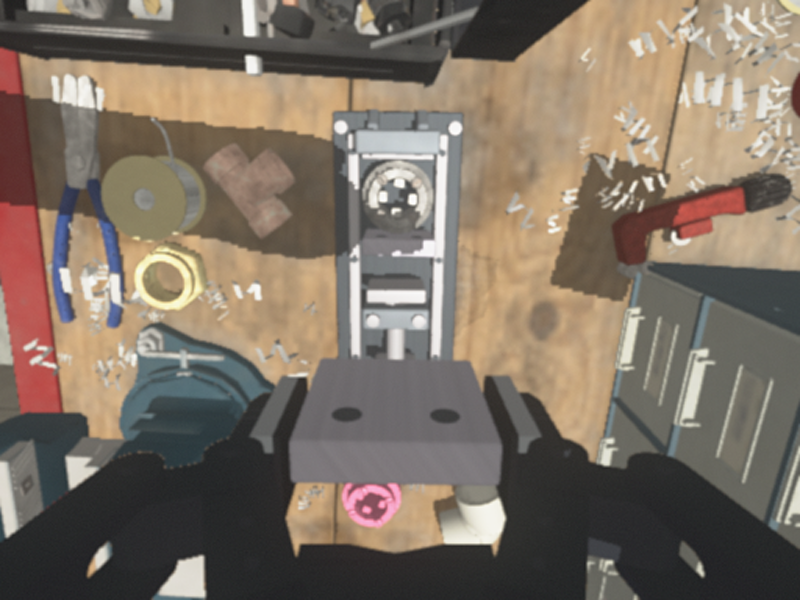

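Run:
```python
from h import *
import pickle
p=pickle.load(open("w6.pkl","rb")); save(p,"w6c",(205,65,305,232))
```

```text
(no output)
```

View pics/w6c.png

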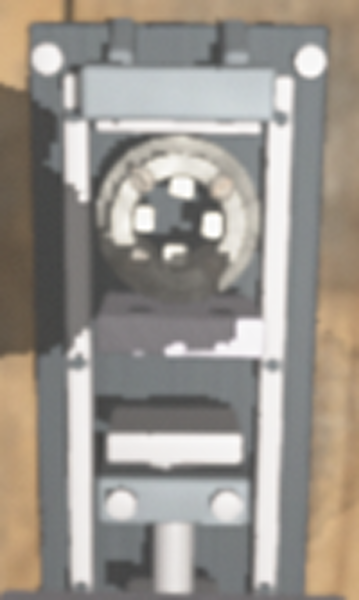

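Run:
```python
from h import *
import pickle
p=pickle.load(open("w6.pkl","rb")); k=600/167
def W(u,v,z): return np.round(atz(p,((u+.5)/k+204.5,(v+.5)/k+64.5),z)[:2]*1000,1)
for n,u,v,z in [("p0f",180,318,.068),("p0nL",92,357,.068),("p0nR",267,355,.068),("slf L",106,430,.057),("slf R",243,430,.057),("sln",175,462,.057),("railLi top",90,140,.024),("railRi",270,140,.024),("railLi",92,540,.024),("railRi",267,540,.024),("rLo",65,140,.024),("rRo",292,140,.024),("rLo",65,500,.024),("rRo",292,500,.024),("stop",180,117,.062),("sc",46,58,.014),("sc",310,59,.014)]: print(n,W(u,v,z))
```

```text
p0f [646.3  27.6]
p0nL [619.9  13.9]
p0nR [673.8  17.9]
slf L [624.8 -11.8]
slf R [669.1  -9. ]
sln [647.8 -21.1]
railLi top [613.4  78.1]
railRi [672.7  81.7]
railLi [620.1 -61.2]
railRi [683.3 -57.2]
rLo [605.2  77.5]
rRo [679.9  82.2]
rLo [609.8 -46.7]
rRo [691.  -41.6]
stop [642.6  86.6]
sc [597.  103.3]
sc [684.5 108.4]
```

Run:
```python
from h import *
import pickle
p=pickle.load(open("w6.pkl","rb")); k=800/512
for z in (.32,.317):
    print([np.round(atz(p,((u+.5)/k-.5,(v+.5)/k-.5),z)[:2]*1000,1).tolist() for u,v in [(292,445),(500,443),(502,482),(290,485)]])
print(np.round(atz(p,((312.5)/k-.5,(360.5)/k-.5),.264)[:2]*1000,1),np.round(atz(p,((478.5)/k-.5,(360.5)/k-.5),.264)[:2]*1000,1))
```

```text
[[620.8, 13.3], [671.0, 17.1], [672.8, 6.3], [620.4, 2.1]]
[[620.2, 11.5], [671.8, 15.4], [673.6, 4.3], [619.8, -0.0]]
[616.8  12.9] [674.2  16.5]
```

Request:
step_arm([
  [0.08, 0.88, 0, 0, 0, -0.6, 1],
  [0, 0, 4.5, 0, 0, 0, 1],
  [0, 0, 4.5, 0, 0, 0, 1],
  [0, 0, 4.5, 0, 0, 0, 1],
  [0, 0, 4.5, 0, 0, 0, 1],
  [0, 0, 2, 0, 0, 0, 1],
  [0, 0, 0, 0, 0, 0, 1],
])

```text
t: 10.35
eef_pos: [0.6433, -0.0027, 0.086]
tool_rot: [0.001, 1.0, 0.031, -0.003]
contact_force: [-0.4, 0.4, -0.4]
gripper_width: 0.598
```

Run:
```python
from h import *
import pickle
o,Rm=state(); print(o["t"],o["eef_pos"],np.degrees(np.arctan2(Rm[1,0],Rm[0,0])),Rm.round(4),o["contact_force"])
p=bot.read_camera("wrist"); save(p,"w7"); pickle.dump(p,open("w7.pkl","wb"))
```

```text
10.35 [ 0.64327529 -0.0027459   0.0859751 ] 3.5663473990571046 [[ 9.980e-01  6.220e-02 -6.500e-03]
 [ 6.220e-02 -9.981e-01 -1.300e-03]
 [-6.600e-03  9.000e-04 -1.000e+00]] [-0.36164445  0.39964657 -0.35107171]
```

View pics/w7.png

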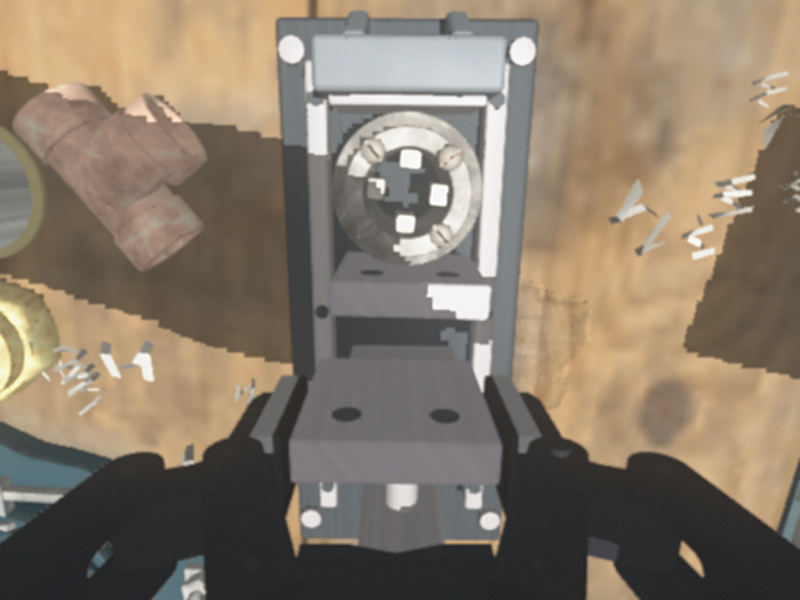

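Run:
```python
from h import *
import pickle
p=pickle.load(open("w7.pkl","rb")); k=800/512
def W(u,v,z): return np.round(atz(p,((u+.5)/k-.5,(v+.5)/k-.5),z)[:2]*1000,1)
for n,u,v,z in [("plate bot L",312,360,.0626),("plate bot R",478,360,.0626),("top nL",290,485,.1186),("top nR",500,482,.1186),("top fL",294,447,.1186),("top fR",499,444,.1186),
 ("slide L",350,345,.057),("slide bottom?L",350,345,.017),("p0 L",330,314,.068),("p0 R",491,320,.068),("railLi",328,250,.024),("railRi",480,250,.024),("railLo",307,250,.024),("railRo",500,250,.024),("bedL",287,250,.012),("bedR",528,250,.012),("sL",291,49,.014),("sR",523,51,.014)]: print(n,W(u,v,z))
save(p,"w7c",(190,130,330,240))
```

```text
plate bot L [614.9  -2.9]
plate bot R [672.3   0.8]
top nL [618.7 -13.5]
top nR [670.6  -9.2]
top fL [619.6  -2.8]
top fR [669.1   1.3]
slide L [627.4   1.4]
slide bottom?L [624.3 -13.6]
p0 L [621.4  15.8]
p0 R [674.1  17.1]
railLi [614.5  29. ]
railRi [675.4  32.8]
railLo [606.1  28.5]
railRo [683.4  33.3]
bedL [595.6  25.8]
bedR [697.7  32.2]
sL [597.2 103.5]
sR [685.3 108. ]
```

View pics/w7c.png

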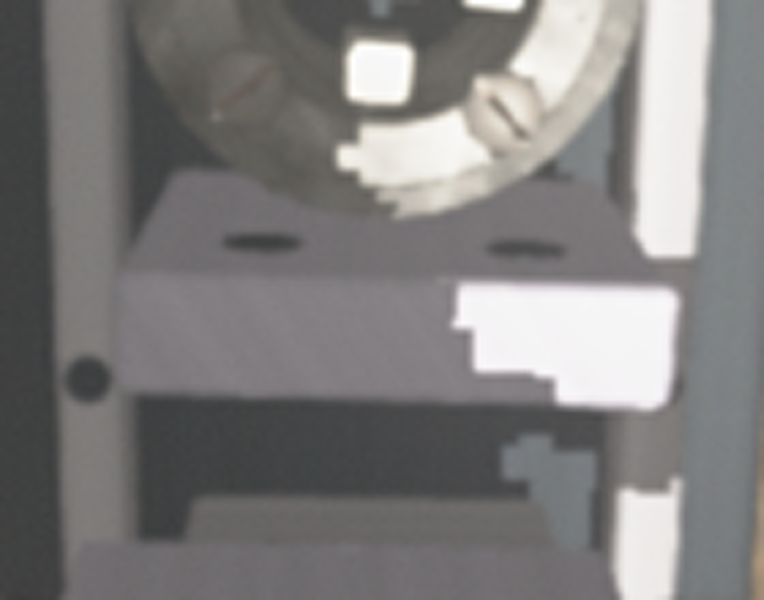

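Request:
step_arm([
  [0.29, -0.78, 0, 0, 0, -0.6, 1],
  [0, 0, 0.5, 0, 0, 0, 1],
  [0, 0, 0, 0, 0, 0, 1],
  [0, 0, 0, 0, 0, 0, 1],
  [0, 0, 0, 0, 0, 0, 1],
])

```text
t: 10.9
eef_pos: [0.6486, 0.0064, 0.0848]
tool_rot: [-0.0, 0.999, 0.037, 0.0]
contact_force: [-0.6, -0.4, -0.5]
gripper_width: 0.601
```

Run:
```python
from h import *
import pickle
o,Rm=state(); print(o["t"],o["eef_pos"],np.degrees(np.arctan2(Rm[1,0],Rm[0,0])),Rm.round(4),o["contact_force"],abs(o["joint_vel"]).max())
p=bot.read_camera("wrist"); save(p,"w8"); pickle.dump(p,open("w8.pkl","wb"))
```

```text
10.9 [0.64856649 0.0064446  0.08480883] 4.227775845030492 [[ 9.973e-01  7.370e-02  7.000e-04]
 [ 7.370e-02 -9.973e-01  0.000e+00]
 [ 7.000e-04  0.000e+00 -1.000e+00]] [-0.60599783 -0.40783864 -0.47476684] 0.002871907932031063
```

View pics/w8.png

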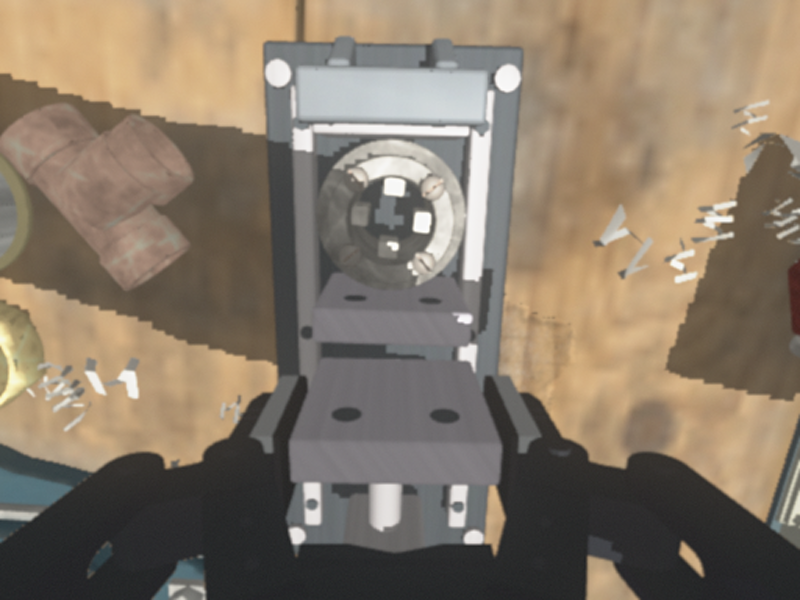

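Run:
```python
from h import *
import pickle
p=pickle.load(open("w8.pkl","rb")); k=800/512
def W(u,v,z): return np.round(atz(p,((u+.5)/k-.5,(v+.5)/k-.5),z)[:2]*1000,1)
zb=.0848-.0234
for n,u,v,z in [("plate bot L",312,360,zb),("plate bot R",478,360,zb),("top nL",290,485,zb+.056),("top nR",500,482,zb+.056),("top fL",293,447,zb+.056),("top fR",499,444,zb+.056),
 ("p0 L",315,340,.068),("p0 R",472,344,.068),("railLi",315,250,.024),("railRi",470,250,.024),("railLo",293,250,.024),("railRo",488,250,.024),("railLo",302,500,.024),("railRo",467,500,.024),("bedL",272,250,.012),("bedR",512,250,.012),("sL",278,73,.014),("sR",508,78,.014),("sbL",297,537,.014),("sbR",473,538,.014)]: print(n,W(u,v,z))
```

```text
plate bot L [620.4   6.1]
plate bot R [677.8  10.3]
top nL [624.   -4.5]
top nR [6.758e+02 1.000e-01]
top fL [624.5   6.2]
top fR [674.2  10.6]
p0 L [622.2  15.9]
p0 R [673.9  18.3]
railLi [614.9  37.9]
railRi [676.6  42.4]
railLo [606.2  37.2]
railRo [683.8  42.9]
railLo [612.5 -78.8]
railRo [688.3 -73.2]
bedL [595.1  34.4]
bedR [696.2  41.8]
sL [597.3 103.3]
sR [685.2 107.9]
sbL [ 608.9 -107.8]
sbR [ 695.8 -102. ]
```

Request:
step_arm([
  [-0.28, -0.02, 0, 0, 0, -1.2, 1],
  [0, 0, 2, 0, 0, 0, 1],
  [0, 0, 1, 0, 0, 0, 1],
  [0, 0, 0, 0, 0, 0, 1],
  [0, 0, 0, 0, 0, 0, 1],
  [0, 0, 0, 0, 0, 0, 1],
])

```text
t: 11.55
eef_pos: [0.6457, 0.0065, 0.0547]
tool_rot: [-0.0, 0.999, 0.047, 0.0]
contact_force: [0.0, -0.2, -0.7]
gripper_width: 0.602
```

Run:
```python
from h import *
import pickle
o,Rm=state(); print(o["t"],o["eef_pos"],np.degrees(np.arctan2(Rm[1,0],Rm[0,0])),Rm[:,2].round(4),o["contact_force"],abs(o["joint_vel"]).max())
p=bot.read_camera("wrist"); save(p,"w9"); pickle.dump(p,open("w9.pkl","wb"))
```

```text
11.55 [0.64571318 0.00651472 0.05474862] 5.441222328850553 [ 2.e-04  0.e+00 -1.e+00] [ 0.04568996 -0.24920111 -0.71321907] 0.003209604328858877
```

View pics/w9.png

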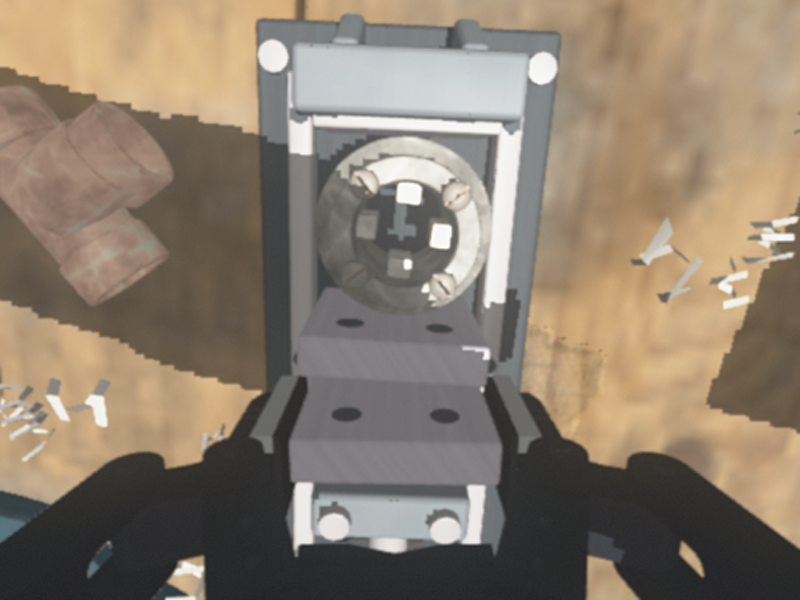

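Request:
step_arm([
  [0, 0, 0, 0, 0, 2.6, 1],
  [0, 0, 0, 0, 0, 0, 1],
  [0, 0, 0.4, 0, 0, 0, 1],
  [0, 0, 0.4, 0, 0, 0, 1],
  [0, 0, 0.4, 0, 0, 0, 1],
  [0, 0, 0, 0, 0, 0, 1],
  [0, 0, 0, 0, 0, 0, 1],
])

```text
t: 12.3
eef_pos: [0.6454, 0.0066, 0.042]
tool_rot: [0.0, 1.0, 0.025, -0.0]
contact_force: [0.1, -0.5, -1.1]
gripper_width: 0.601
```

Run:
```python
from h import *
import pickle
o,Rm=state(); print(o["t"],o["eef_pos"],np.degrees(np.arctan2(Rm[1,0],Rm[0,0])),Rm[:,2].round(4),o["contact_force"],abs(o["joint_vel"]).max())
p=bot.read_camera("wrist"); save(p,"w10"); pickle.dump(p,open("w10.pkl","wb"))
```

```text
12.3 [0.64542434 0.00655463 0.04201963] 2.84340973475455 [-5.e-04 -1.e-04 -1.e+00] [ 0.13641623 -0.52813063 -1.12704147] 0.005063927339341328
```

View pics/w10.png

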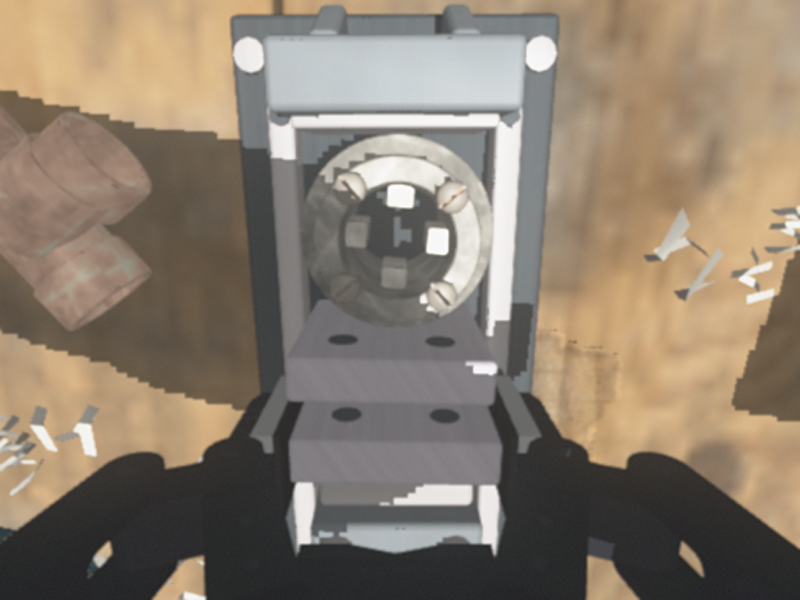

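Request:
step_arm([
  [0, 0, 0.3, 0, 0, 0, 1],
  [0, 0, 0.3, 0, 0, 0, 1],
  [0, 0, 0, 0, 0, 0, 1],
  [0, 0, 0, 0, 0, 0, 1],
])

```text
t: 12.75
eef_pos: [0.6455, 0.0066, 0.0362]
tool_rot: [0.0, 1.0, 0.025, -0.0]
contact_force: [-0.3, 0.2, -0.6]
gripper_width: 0.604
```

Request:
step_arm([
  [0, 0, 0.1, 0, 0, 0, 1],
  [0, 0, 0.1, 0, 0, 0, 1],
  [0, 0, 0, 0, 0, 0, 1],
])

```text
t: 13.05
eef_pos: [0.6457, 0.0065, 0.0354]
tool_rot: [-0.0, 1.0, 0.025, 0.0]
contact_force: [-4.2, 0.1, 8.0]
gripper_width: 0.604
```

Request:
step_arm([
  [0, 0, -0.1, 0, 0, 0, 0.3],
  [0, 0, 0, 0, 0, 0, 0.25],
  [0, 0, 0, 0, 0, 0, 0.25],
  [0, 0, -2, 0, 0, 0, 0.25],
  [0, 0, -4, 0, 0, 0, 0.25],
  [0, 0, -4, 0, 0, 0, 0.25],
  [0, 0, -2, 0, 0, 0, 0.25],
  [0, 0, 0, 0, 0, 0, 0.25],
  [0, 0, 0, 0, 0, 0, 0.25],
])

```text
t: 13.95
eef_pos: [0.6455, 0.0068, 0.1552]
tool_rot: [-0.0, 1.0, 0.025, 0.0]
contact_force: [-0.5, -0.1, -0.1]
gripper_width: 0.749
```

Run:
```python
from h import *
import pickle
o,Rm=state(); print(o["t"],o["eef_pos"],np.degrees(np.arctan2(Rm[1,0],Rm[0,0])),Rm[:,2].round(4),o["contact_force"],abs(o["joint_vel"]).max())
p=bot.read_camera("wrist"); save(p,"w11"); pickle.dump(p,open("w11.pkl","wb"))
d=bot.pinpoint(p,"push_plate")
for k in d[:2]: print(k, atz(p,k["point"],.052))
```

```text
13.95 [0.64546514 0.00681269 0.1551643 ] 2.8505682767617397 [ 2.e-04  3.e-04 -1.e+00] [-0.45818946 -0.07481964 -0.13464926] 0.023698558008711512
{'point': [253.5, 297.0], 'score': 0.81} [ 0.65118613 -0.08398359  0.052     ]
```

View pics/w11.png

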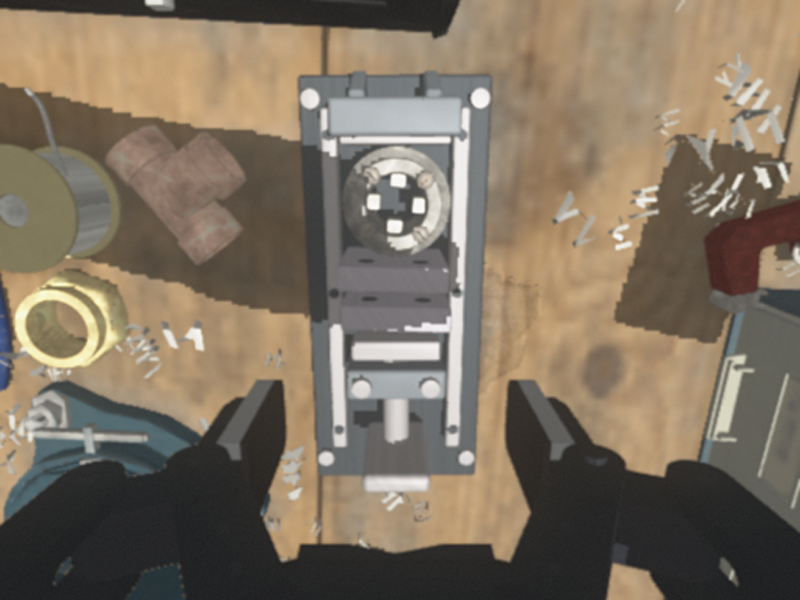

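Request:
step_arm([
  [0.12, 3, 0, 0, 0, 0, 1],
  [0, 4.5, 0, 0, 0, 0, 1],
  [0, 4, 0, 0, 0, 0, 1],
  [0, 1.6, 0, 0, 0, 0, 1],
  [0, 0, 0, 0, 0, 0, 1],
  [0, 0, 4, 0, 0, 0, 1],
  [0, 0, 4, 0, 0, 0, 1],
  [0, 0, 2.5, 0, 0, 0, 1],
  [0, 0, 0.8, 0, 0, 0, 1],
  [0, 0, 0, 0, 0, 0, 1],
  [0, 0, 0, 0, 0, 0, 1],
])

```text
t: 15.15
eef_pos: [0.6543, -0.1236, 0.0434]
tool_rot: [-0.0, 1.0, 0.025, 0.001]
contact_force: [0.8, 0.4, -0.1]
gripper_width: -0.001
```

Run:
```python
from h import *
import pickle
o,Rm=state(); print(o["t"],o["eef_pos"],np.degrees(np.arctan2(Rm[1,0],Rm[0,0])),Rm[:,2].round(4),o["contact_force"],abs(o["joint_vel"]).max())
p=bot.read_camera("wrist"); save(p,"w12"); pickle.dump(p,open("w12.pkl","wb"))
```

```text
15.15 [ 0.65425326 -0.12357846  0.04338371] 2.8871126634332756 [ 1.6e-03  1.0e-04 -1.0e+00] [ 0.76689275  0.36143849 -0.10835733] 0.01800504386042987
```

View pics/w12.png

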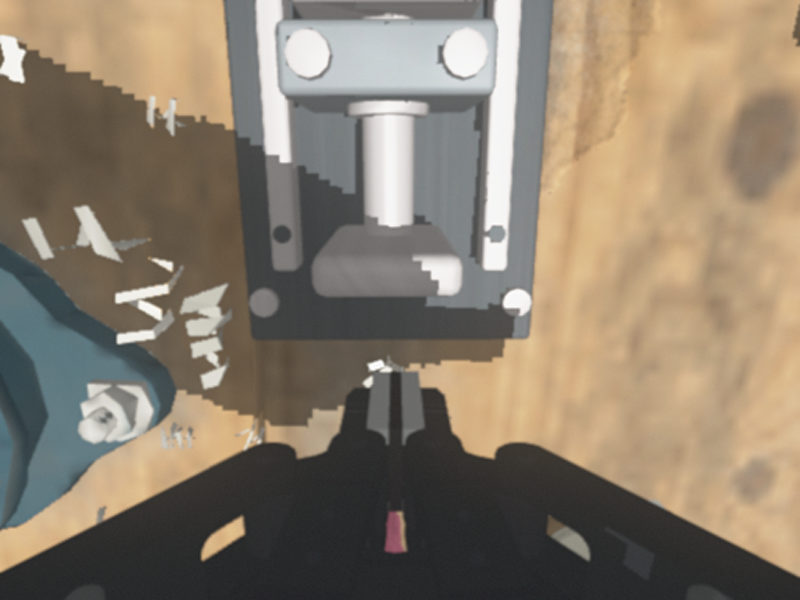

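Request:
step_arm([
  [-0.15, -1, 0, 0, 0, 0, 1],
  [0, -1, 0, 0, 0, 0, 1],
  [0, -0.5, 0, 0, 0, 0, 1],
  [0, -0.5, 0, 0, 0, 0, 1],
  [0, 0, 0, 0, 0, 0, 1],
])

```text
t: 15.7
eef_pos: [0.6506, -0.0931, 0.0425]
tool_rot: [-0.0, 1.0, 0.025, 0.0]
contact_force: [0.2, -1.2, -0.4]
gripper_width: 0.001
```

Request:
step_arm([
  [0, -0.2, 0, 0, 0, 0, 1],
  [0, -0.2, 0, 0, 0, 0, 1],
  [0, -0.2, 0, 0, 0, 0, 1],
  [0, -0.2, 0, 0, 0, 0, 1],
  [0, 0, 0, 0, 0, 0, 1],
])

```text
t: 16.2
eef_pos: [0.6499, -0.0861, 0.0423]
tool_rot: [-0.0, 1.0, 0.025, 0.0]
contact_force: [0.6, -1.3, 0.8]
gripper_width: -0.001
```

Run:
```python
from h import *
import pickle
o,Rm=state(); print(o["t"],o["eef_pos"],o["contact_force"])
p=bot.read_camera("wrist"); save(p,"w13"); pickle.dump(p,open("w13.pkl","wb"))
```

```text
16.2 [ 0.64991605 -0.08609245  0.0423076 ] [ 0.59750894 -1.25857515  0.80613093]
```

View pics/w13.png

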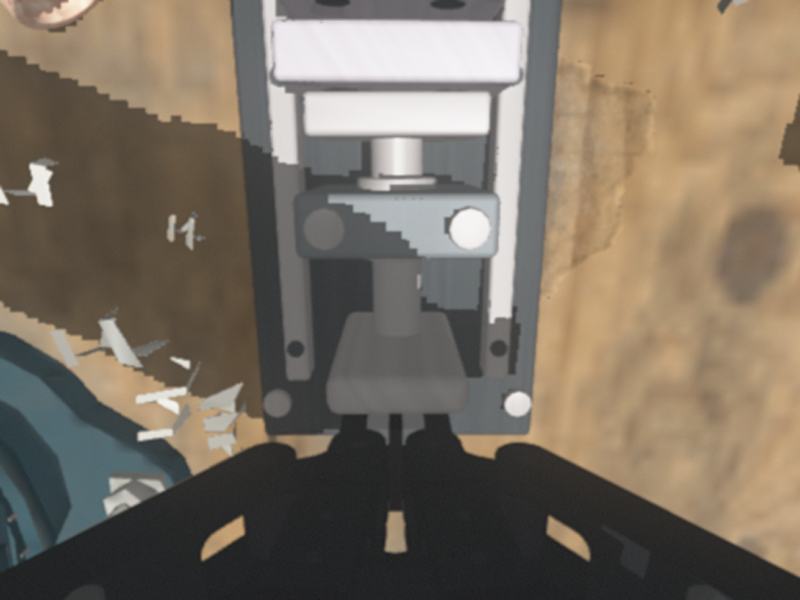

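Request:
step_arm([
  [0, -0.15, 0, 0, 0, 0, 1],
  [0, -0.15, 0, 0, 0, 0, 1],
  [0, -0.15, 0, 0, 0, 0, 1],
  [0, 0, 0, 0, 0, 0, 1],
])

```text
t: 16.65
eef_pos: [0.6496, -0.0815, 0.0422]
tool_rot: [-0.0, 1.0, 0.025, -0.0]
contact_force: [0.2, -0.7, 1.2]
gripper_width: 0.002
```

Request:
step_arm([
  [0, -0.1, 0, 0, 0, 0, 1],
  [0, -0.1, 0, 0, 0, 0, 1],
  [0, 0, 0, 0, 0, 0, 1],
])

```text
t: 16.95
eef_pos: [0.6495, -0.0797, 0.0423]
tool_rot: [-0.0, 1.0, 0.025, -0.0]
contact_force: [1.1, -2.5, -0.5]
gripper_width: 0.001
```

Request:
step_arm([
  [0, -0.1, 0, 0, 0, 0, 1],
  [0, -0.1, 0, 0, 0, 0, 1],
  [0, 0, 0, 0, 0, 0, 1],
])

```text
t: 17.25
eef_pos: [0.6494, -0.0783, 0.0423]
tool_rot: [0.0, 1.0, 0.025, 0.0]
contact_force: [1.6, -4.1, -1.1]
gripper_width: 0.006
```

Request:
step_arm([
  [0, -0.1, 0, 0, 0, 0, 1],
  [0, 0, 0, 0, 0, 0, 1],
  [0, 0, 0, 0, 0, 0, 1],
])

```text
t: 17.55
eef_pos: [0.6494, -0.0777, 0.0423]
tool_rot: [0.0, 1.0, 0.024, 0.0]
contact_force: [0.6, -4.2, -1.2]
gripper_width: -0.002
```

Run:
```python
from h import *
import pickle
o,Rm=state(); print(o["t"],o["eef_pos"],o["contact_force"])
p=bot.read_camera("wrist"); save(p,"w14"); pickle.dump(p,open("w14.pkl","wb"))
```

```text
17.55 [ 0.64937056 -0.07767198  0.04228513] [ 0.58941001 -4.22395492 -1.16210808]
```

View pics/w14.png

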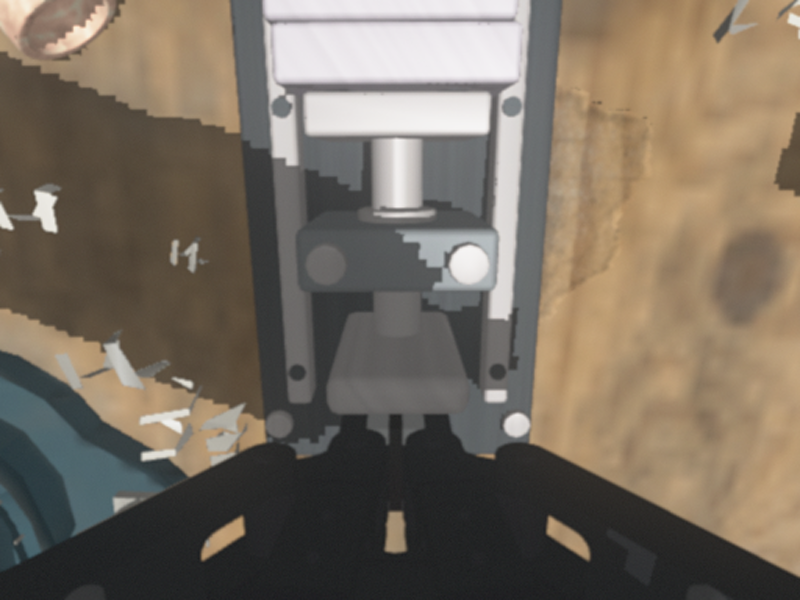

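Request:
step_arm([
  [0, -0.1, 0, 0, 0, 0, 1],
  [0, 0, 0, 0, 0, 0, 1],
  [0, 0, 0, 0, 0, 0, 1],
])

```text
t: 17.9
eef_pos: [0.6493, -0.0773, 0.0423]
tool_rot: [0.001, 1.0, 0.024, 0.0]
contact_force: [1.7, -6.7, -2.2]
gripper_width: 0.0
```

Request:
step_arm([
  [0, -0.1, 0, 0, 0, 0, 1],
  [0, 0, 0, 0, 0, 0, 1],
  [0, 0, 0, 0, 0, 0, 1],
])

```text
t: 18.2
eef_pos: [0.6494, -0.0773, 0.0423]
tool_rot: [0.001, 1.0, 0.024, 0.0]
contact_force: [1.9, -8.1, -2.8]
gripper_width: 0.004
```

Request:
step_arm([
  [0, -0.1, 0, 0, 0, 0, 1],
  [0, 0, 0, 0, 0, 0, 1],
  [0, 0, 0, 0, 0, 0, 1],
  [0, 0, 0, 0, 0, 0, 1],
])

```text
t: 18.6
eef_pos: [0.6494, -0.0773, 0.0424]
tool_rot: [0.002, 1.0, 0.024, 0.001]
contact_force: [2.9, -10.2, -3.0]
gripper_width: 0.001
```

Run:
```python
from h import *
import pickle
F=[]
for n in ["wrist","scene","top"]:
    p=bot.read_camera(n)
    o,Rm=state(); F.append(o["contact_force"]); 
    if n=="wrist": save(p,"w15"); pickle.dump(p,open("w15.pkl","wb"))
    if n=="scene": save(p,"s15",(200,120,360,240))
    if n=="top": save(p,"t15",(210,130,330,220))
print(o["t"],o["eef_pos"],F)
a=pickle.load(open("w11.pkl","rb")); b=pickle.load(open("w15.pkl","rb"))
save(b,"w15c",(160,0,360,280))
```

```text
18.75 [ 0.64935642 -0.07728737  0.04236017] [array([  2.45380962, -10.74927737,  -2.24205816]), array([ 1.7632284 , -9.69941182, -3.30504278]), array([ 1.75650589, -9.82169559, -2.77586976])]
```

View pics/w15.png

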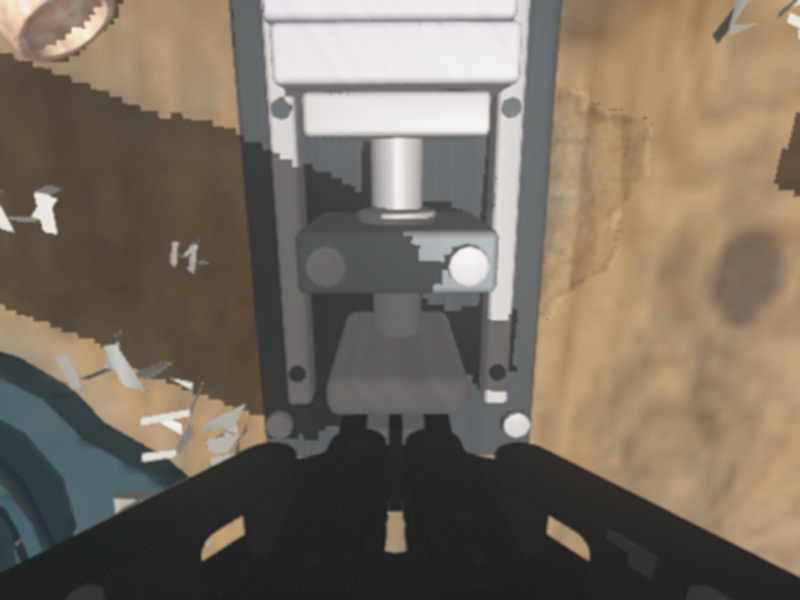

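View pics/s15.png

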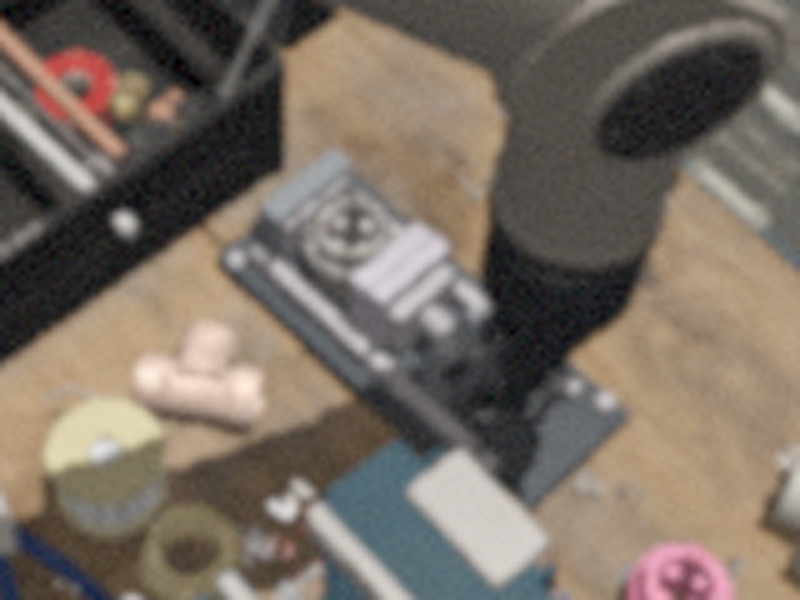

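View pics/t15.png

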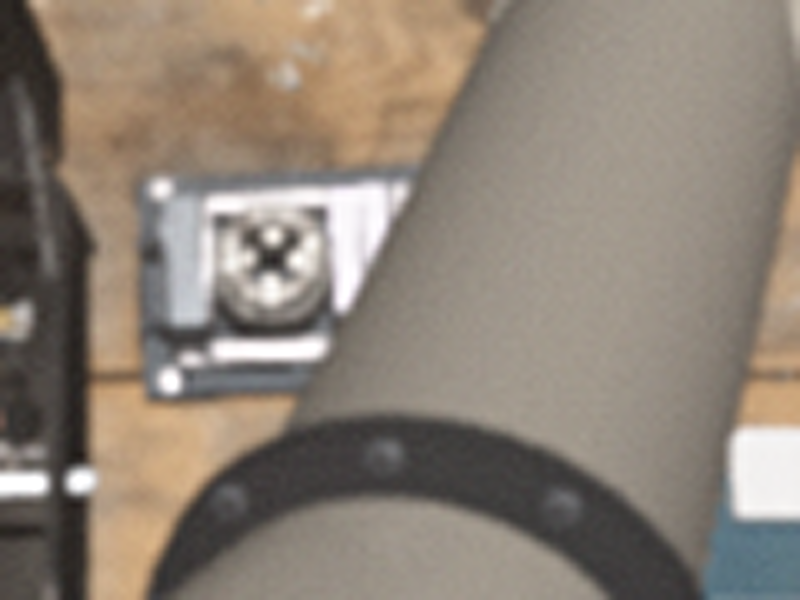

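Run:
```python
from h import *
import pickle
k=800/512
def W(p,u,v,z): return np.round(atz(p,((u+.5)/k-.5,(v+.5)/k-.5),z)[:2]*1000,1)
a=pickle.load(open("w12.pkl","rb")); b=pickle.load(open("w15.pkl","rb"))
print("before: pp rear",W(a,390,297,.075),"pp front",W(a,390,254,.075),"bracket rear",W(a,390,96,.06))
print("after: pp rear",W(b,397,412,.075),"front",W(b,397,375,.075),"bracket rear",W(b,397,292,.06),"slide face/rear",W(b,397,92,.057),W(b,397,136,.057),"plates",W(b,397,23,.068),W(b,397,84,.068))
```

```text
before: pp rear [651.9 -84.8] pp front [651.4 -75. ] bracket rear [649.7 -41.2]
after: pp rear [650.  -66.2] front [649.6 -56.7] bracket rear [648.9 -40.7] slide face/rear [646.7   6.3] [647.1  -3.4] plates [646.1  18.2] [646.6   6.6]
```

Run:
```python
from h import *
o,_=state(); print(o["t"],o["contact_force"],o["eef_pos"]); print(bot.hand_in())
```

```text
18.75 [ 1.75650589 -9.82169559 -2.77586976] [ 0.64935642 -0.07728737  0.04236017]
the job is handed in; nothing more can be done
None
```

I added one plate from the rack to the gap beside the first. It was enough, so the other two stayed in their grooves. I then pushed the slide in by its rear plate with shut fingers and handed in while still pushing, at 18.75 s.

**Last checks:**
- **Slide:** it stopped against the stack after about 18.5 mm of travel (camera measurement), short of its 26 mm stop. It did not move while the push rose from about 6.7 N to 10 N.
- **Push:** the last readings along the push direction were 9.7 to 10.7 N, with about 2 N sideways and 3 N downward. Nothing drifted.
- **Stack:** the slide face lay against the new plate and the new plate against the first, in line and upright in the pictures. The arm hid the far end. From the measured positions, the die head should be touching the end stop; I could not see that contact directly.
- **Bystanders:** the last pictures take in only part of the bench. In them I saw none of the other things moved, and the highest contact force in the readings was about 11 N.

**One mistake on the way:** while lining up the plate I turned it the wrong way, to 5.4° instead of 3°. I corrected that before it went between the rails, and it set down with about 8 N.

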